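# Lay the registration angle down at the lay bar

## Task

Tip the tall L-shaped registration angle over onto the outer face of its long plywood leg, towards the wooden stop bar, easing it down so that it lands gently, and push it along the bench until the end of its leg rests flat against the stop bar. Only push it and hold it back with the fingers: never lift it off the bench. Leave the tin, the jar and the roller where they are, and finish with the robot clear of everything.

Things in the scene. Friction and masses are not known exactly. Their poses are not given: they have to be found in the camera images.
- angle: Loose L-shaped angle, about 0.6 kg, standing on its foot. Aluminium foot plate: x -115..0, z 0..18 mm; plywood leg on its front edge: x -12..0, z 18..200 mm; both y -42..42 mm. Origin: middle of the front lower edge, over which it tips. z: up along the leg. x: level, from the foot out through the leg, within 0.15 rad of the stop's x: the way to tip. Laid down, x points down, z to the bar.
- leg_end (a point): On the angle at (0, 0, 200) mm: middle of the outer edge of the leg's free end. Laid down, it is the lower edge of the end that comes against the bar. The leg then lies flat, 12 mm thick, and the foot stands up 115 mm like a fence, its underside facing away from the bar.
- foot_end (a point): On the angle at (-115, 0, 18) mm: middle of the upper rear edge of the foot. As the angle tips the foot swings up; a finger in the inner corner between leg and foot, on the foot's upper face, can hold it back so that the leg comes down slowly.
- balance (a point): On the angle at (-45, 0, 31) mm: its centre of mass. It balances on its front edge at about 55 degrees of forward tip: before that it leans back onto its foot, beyond that it falls forward by itself unless held back. It slides on the bench with ordinary friction.
- stop: Dark wooden stop bar fixed to the bench: 260 mm long (y), 30 mm deep (x), 24 mm high. The origin is on the bench at the middle of the face that looks to the angle; x points away from the angle into the bar (the bar fills x 0..30 mm), y along the bar. The angle stands at about x -260..-225 mm in this frame.
- ink_tin: Bystander: round ink tin, 68 mm across, 62 mm high, standing loose beside the work. Origin at the centre of its underside.
- jar: Bystander: amber glass jar with black cap, 60 mm across, 100 mm high, standing loose beside the work. Origin at the centre of its underside.
- brayer: Bystander: small ink roller lying on the bench, 140 mm long (x), 88 mm wide, 34 mm high, rubber roll at the origin end, wooden handle along its +x. Origin on the bench under the roll's middle.
There are look-alikes about, which are no part of the job. Of the things that look like the angle, the middle-sized one is meant.

How it is judged (in metres and radians):
At the end, for the whole second after the job is handed in: The angle lies at rest flat on the outer face of its long leg (within 5 degrees), its foot standing up; the middle of its leg end is within 5 mm of the stop bar's face and within 90 mm of the middle of the bar, and the leg is square to the bar within 0.08 rad (angle between angle's own x axis and vertical above 3.05 rad and x of leg_end in the frame of stop between -0.005 and 0.004 m and y of leg_end in the frame of stop between -0.09 and 0.09 m and angle between the z axis of angle and the x axis of stop, either way round below 0.08 rad and height (world z) of angle below 0.005 m and linear speed of angle below 0.02 m/s); the robot touches nothing.
It fails at once if the angle falls or is knocked over instead of being eased down (turning faster than 2.5 rad/s) (angular speed of angle above 2.5 rad/s).
It fails at once if the angle is lifted (its tipping edge more than 20 mm above the bench) (height (world z) of angle above 0.02 m).
It fails at once if the ink tin is moved more than 20 mm (distance of ink_tin from where it was at the start of the episode above 0.02 m).
It fails at once if the jar is moved more than 20 mm (distance of jar from where it was at the start of the episode above 0.02 m).
It fails at once if the roller is moved more than 20 mm (distance of brayer from where it was at the start of the episode above 0.02 m).
It also fails if it takes over 69 s, if anything falls off the work surface, if the arm or the gripper's body presses on something with over 40 N, if the wrist force passes 120 N, or if a joint passes its speed limit or range.

## Robot

A 6-joint arm with a two-finger parallel gripper is mounted at the origin on the work surface. World frame = base frame: x ahead of the robot, y to its left, z up, the work surface at z = 0. Lengths are in mm, angles in degrees, forces in N, time in s.
With the tool pointing down it reaches from about 325 to 925 mm from the base axis. Payload 3.1 kg.
Tool frame: the origin (TCP) lies at the very end of the fingers, on their centre line; the grasp point (between the pads) lies grasp_offset behind it (grasp_offset is the distance from the TCP to the grasp point, in mm); z points along the fingers, x is the direction in which the jaws open and shut, and the axes are right-handed (so a half turn about z gives the same grasp; the last joint's range is limited). The gripper opens to 85 mm and grips with 20 to 120 N. Pads are 22 mm wide; open, the fingers measure 114 mm over their backs; the gripper's body (76 mm by 85 mm) begins 54 mm behind the grasp point. The pads swing forward as they close: fully open they stand 13 mm farther back than shut.
Start: joints at [57.456, 12.427, 92.441, -0, 75.132, -6.429], TCP at [275.097, 561.214, 231.3] pointing down, gripper open.
Joint ranges: [-157.48, 157.48], [-44.54, 120.13], [17.64, 146.25], [-64.5, 244.5], [7.68, 150.69], [-147.95, 147.95]. Speed limits (degrees/s): [159.86, 159.86, 180, 180, 180, 180].

## Interface

Orientations are given as [roll, pitch, yaw] about the fixed x, y, z axes, in that order (R = Rz(yaw) Ry(pitch) Rx(roll)).
In Python, from station import * gives the robot as it stands. Calls block until the motion is done:
- goto(position, orientation): joint-space move of the TCP to a pose.
- move_l(position, attitude=None, speed=150): straight line of the TCP; attitude=None keeps the orientation; speed is the mean speed in mm/s.
- move_j(angles): joint-space move.
- grip(opening, squeeze=None): finger opening in mm; squeeze is the grip in N (None keeps the last); returns when the fingers have stopped.
- wait(seconds).
- solve_ik(position, orientation): joint angles nearest the present ones, or None.
- get_obs(): the state.
- get_image(name): name is "scene" or "top"; returns the picture (420x560x3 uint8, red, green, blue); there is no depth.
- get_calibration(name): a dict with "fx", "fy", "cx", "cy" (pixels), "R" (3x3) and "t" (3): a world point X has camera coordinates R X + t. Camera axes: x right, y down, z forward; pixel columns grow to the right and rows downward; lengths in mm; the calibration is good to about 2 mm. A picture is of the moment at which its call begins. get_calibration takes no time and is no camera call.
A pose or a line that the arm cannot do raises Unreachable and nothing moves.
- sign_off(): hands the job in, once; it reports no verdict.
Trained networks look in the newest picture that a camera, given by its name, has taken for a name from the list of things; names that differ only in an ending like _2 or _b are one class to them, and where a whole thing is asked for, a point or a joint stands for the part that bears it (a point fixed in the world has none). Each returns a list of dicts, best first, with "score" (0 to 1); they miss things now and then, are a little off and sometimes report something else, mostly with a low value. They report only what shows in the picture. A call takes as long as a camera call. They do not tell look-alikes from the thing itself.
- spot_in(name, camera): "extent" ([centre column, centre row, width, height] in pixels, round what is visible of it).
- regions_of(name, camera): "region" (420x560 bool, what is visible of it) and "extent" ([centre column, centre row, width, height] in pixels, round what is visible of it).
The state is a dict: "t": time; "joint_pos": joint angles; "qvel": joint speeds; "effort": joint torques, N m; "tcp_pos": TCP position; "ee_rot": TCP orientation; "wrist_force": force on the tool from outside, world axes, zero at the start; "moment": the same for the moment, N m; "grip_width": finger opening in mm.
Only numpy, scipy, OpenCV 4.12 (cv2) and the standard library are available. Lean on these libraries where they do the work, as an engineer would, in place of code of your own. Each camera call takes 0.05 s, during which the arm holds its last target.

## Working session

There is one attempt and no reset: what is moved stays moved. The work goes in short steps, each a Python script; the robot and the scene stay as the last script left them, time stands still between calls to the robot, and variables do not carry over. Pictures are saved under pics/ and viewed, and the job is handed in when it is done.

```bash
ls; mkdir -p pics; python3 - <<'E'
from station import *
import cv2
for n in("scene","top"):
    im=get_image(n); cv2.imwrite(f"pics/{n}0.png",im[:,:,::-1]); c=get_calibration(n); print(n,c)
    for k in("angle","stop","ink_tin","jar","brayer"):
        print(k,[(round(d["score"],2),[round(v) for v in d["extent"]]) for d in spot_in(k,n)])
print(get_obs())
E
```

```text
pics
scene {'fx': 398.5860382415566, 'fy': 398.5860382415566, 'cx': 276.97654723085043, 'cy': 199.8083132670309, 'R': array([[ 0.86024766,  0.50975506, -0.01112398],
       [ 0.35745294, -0.61849775, -0.69977705],
       [-0.36359505,  0.59800527, -0.71427469]]), 't': array([-503.62316147,  -20.0325744 , 1066.45561788])}
angle [(0.79, [269, 219, 56, 72]), (0.76, [218, 156, 68, 113]), (0.62, [332, 234, 48, 86])]
stop []
ink_tin [(0.94, [178, 266, 32, 41])]
jar [(0.77, [308, 300, 31, 53])]
brayer [(0.59, [298, 175, 36, 43])]
top {'fx': 449.51519011044473, 'fy': 449.51519011044473, 'cx': 275.6295819284766, 'cy': 209.3463513115767, 'R': array([[-4.61338322e-04, -9.99881593e-01, -1.53814158e-02],
       [-9.89955060e-01,  2.63130041e-03, -1.41357900e-01],
       [ 1.41381636e-01,  1.51616966e-02, -9.89839056e-01]]), 't': array([ 102.4771249 ,  559.66589473, 1038.85856748])}
angle [(0.78, [269, 230, 55, 50]), (0.71, [262, 175, 39, 38]), (0.59, [233, 322, 80, 76])]
stop [(0.88, [393, 213, 38, 105])]
ink_tin [(0.93, [351, 285, 30, 29])]
jar [(0.65, [327, 164, 21, 33])]
brayer [(0.6, [189, 254, 62, 58])]
{'t': 0.6, 'joint_pos': array([ 5.74557580e+01,  1.24265236e+01,  9.24401202e+01,  2.15109954e-05,
        7.51321400e+01, -6.42942248e+00]), 'qvel': array([-0.02659825, -0.02741165,  0.04461525,  0.09264157, -0.03955855,
       -0.0509938 ]), 'effort': array([ 5.87883414e-05, -3.96585810e+01, -3.04031575e+01, -1.50664832e-04,
        1.16108131e-03,  2.15049333e-06]), 'tcp_pos': array([275.10578602, 561.21829879, 231.31847759]), 'ee_rot': array([ 1.79999884e+02, -1.21086691e-03,  6.38851749e+01]), 'wrist_force': array([-0.82749277,  0.64358912,  0.42257224]), 'moment': array([-0.00530545, -0.05033481, -0.04760076]), 'grip_width': 85.40104342687427}
```

View pics/scene0.png

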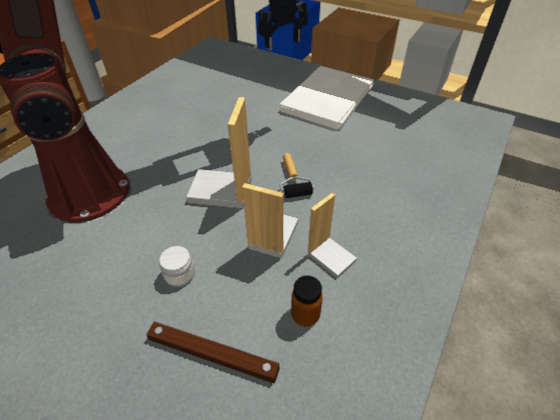

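View pics/top0.png

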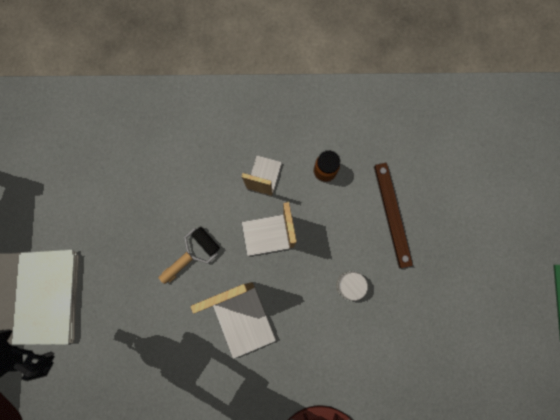

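Candidates for the angle: the large one at scene (218,156) / top (233,322), the middle one at scene (269,219) / top (269,230), and the small one at scene (332,234) / top (262,175). The middle one fits best: its leg faces the bar. I'll check it in a close crop.

```bash
python3 - <<'E'
import cv2,numpy as np
t=cv2.imread("pics/top0.png");s=cv2.imread("pics/scene0.png")
a=cv2.resize(t[190:270,230:310],None,fx=7,fy=7,interpolation=cv2.INTER_CUBIC)[:560,:560]
cv2.imwrite("pics/crop_t.png",cv2.convertScaleAbs(a,alpha=1.4))
a=cv2.resize(s[170:265,230:340],None,fx=6,fy=6,interpolation=cv2.INTER_CUBIC)
cv2.imwrite("pics/crop_s.png",a)
a=cv2.resize(t[155:275,340:420],None,fx=5,fy=5,interpolation=cv2.INTER_CUBIC)
cv2.imwrite("pics/crop_b.png",cv2.convertScaleAbs(a,alpha=1.6))
E
```

```text
(no output)
```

View pics/crop_t.png

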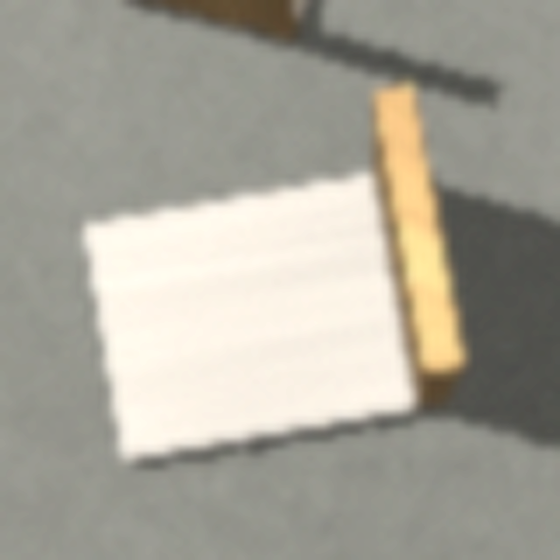

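View pics/crop_s.png

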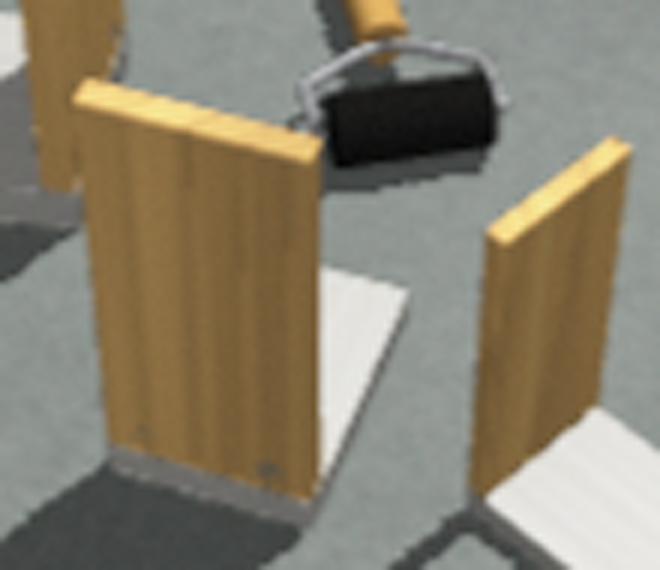

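View pics/crop_b.png

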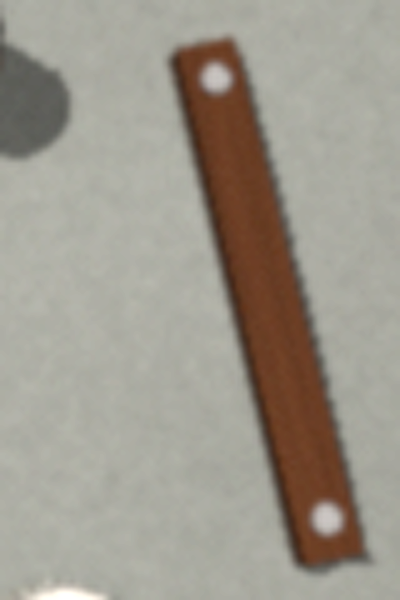

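The crop shows the middle angle with its leg towards the bar; its foot's rear corners are at top px (242,222) and (247,256). I'll fit the poses from corners and overlay them.

```bash
cat > h.py <<'E'
import numpy as np,cv2
from station import *
from scipy.optimize import least_squares
C={n:get_calibration(n) for n in("scene","top")}
def proj(n,X):
    c=C[n];p=np.atleast_2d(X)@c["R"].T+c["t"]
    return np.c_[c["fx"]*p[:,0]/p[:,2]+c["cx"],c["fy"]*p[:,1]/p[:,2]+c["cy"]]
def unproj(n,uv,z):
    c=C[n];d=c["R"].T@np.array([(uv[0]-c["cx"])/c["fx"],(uv[1]-c["cy"])/c["fy"],1]);o=-c["R"].T@c["t"]
    return o+d*(z-o[2])/d[2]
def W(p,P): # planar pose x,y,yaw(deg)
    a=np.radians(p[2]);P=np.atleast_2d(P).astype(float);c,s=np.cos(a),np.sin(a)
    return np.c_[p[0]+c*P[:,0]-s*P[:,1],p[1]+s*P[:,0]+c*P[:,1],P[:,2]]
def fit(obs,p0):
    f=lambda p:np.concatenate([ (proj(n,W(p,P))-uv).ravel() for n,P,uv in obs])
    r=least_squares(f,p0,loss="soft_l1");return r.x,f(r.x).reshape(-1,2)
def shot(tag,zoom=1):
    for n in C: cv2.imwrite(f"pics/{n}_{tag}.png",get_image(n)[:,:,::-1])
E
python3 - <<'E'
from h import *
cr=lambda o,s,pts:[(n and 0) or (np.array(p)+.5)/s-.5+np.array(o) for n,p in((0,p) for p in pts)]
T=cr((230,190),7,[(85,225),(122,460),(412,85),(465,362),(375,95),(415,405)])
S=cr((230,170),6,[(80,98),(318,163),(115,470),(305,525),(408,292)])
obs=[("top",[[-115,42,18],[-115,-42,18],[0,42,200],[0,-42,200],[-12,42,200],[-12,-42,18]],np.array(T)),
("scene",[[0,-42,200],[0,42,200],[0,-42,0],[0,42,0],[-115,42,18]],np.array(S))]
p,r=fit(obs,[500,60,-80]);print("angle",p,np.round(r,1).tolist())
B=cr((340,155),5,[(175,48),(235,40),(300,567),(365,557)])
B=np.array(B)
ob=[("top",[[0,130,24],[30,130,24],[0,-130,24],[30,-130,24]],B)]
# scene bar corners top
Sb=np.array([(151,324),(278,369)]) 
b,r=fit(ob,[500,-180,-80]);print("bar(top)",b,np.round(r,1).tolist())
for n in C:
    im=cv2.imread(f"pics/{n}0.png");im=cv2.resize(im,None,fx=3,fy=3,interpolation=cv2.INTER_CUBIC)
    def poly(pose,P,c):
        q=((proj(n,W(pose,P))+.5)*3-.5).round().astype(int);cv2.polylines(im,[q.reshape(-1,1,2)],True,c,1)
    for y in(-42,42): poly(p,[[0,y,0],[0,y,200],[-12,y,200],[-12,y,18],[-115,y,18],[-115,y,0]],(0,255,0))
    for z in (0,24): poly(b,[[0,130,z],[30,130,z],[30,-130,z],[0,-130,z]],(0,255,255))
    o=(400,480) if n=="scene" else (640,420)
    cv2.imwrite(f"pics/ov_{n}.png",im[o[1]:o[1]+600 if n=="top" else 1180,o[0]:o[0]+650])
# bystanders by region
for k,h in(("ink_tin",62),("jar",100),("brayer",17)):
    d=spot_in(k,"top")[0]["extent"];print(k,unproj("top",d[:2],h if k!="jar" else 50))
# relative
a=np.radians(b[2]);d=p[:2]-b[:2];print("rel",d@[np.cos(a),np.sin(a)],d@[-np.sin(a),np.cos(a)],p[2]-b[2])
E
```

```text
angle [512.85430737  65.53031573 -79.82796169] [[-0.5, -0.5], [-0.0, -0.1], [0.0, -0.7], [-0.0, 0.1], [-0.5, -1.1], [0.0, 0.2], [-1.7, 0.0], [-1.4, -0.6], [-1.1, 0.1], [1.1, 1.0], [0.1, -0.8]]
bar(top) [ 546.30080243 -168.40152629  -78.43766447] [[0.1, 0.1], [-0.1, -0.7], [0.4, 0.5], [-0.4, -0.0]]
ink_tin [381.36967534 -71.41588893  62.        ]
jar [667.8222644 -21.9370268  50.       ]
brayer [454.51291922 312.05964802  17.        ]
rel -235.8885273221866 14.120107008255465 -1.3902972262900448
```

```bash
python3 -c "
import cv2
for n in('scene','top'):
    print(cv2.imread(f'pics/ov_{n}.png').shape)"
```

```text
(700, 650, 3)
(600, 650, 3)
```

View pics/ov_top.png

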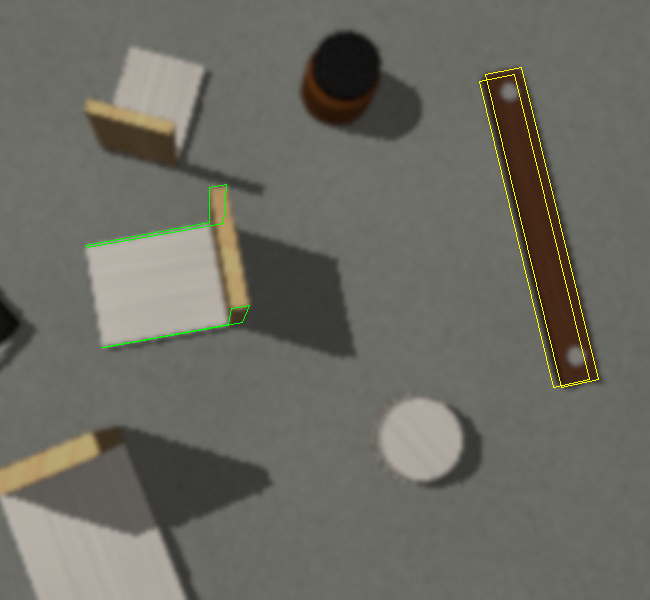

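View pics/ov_scene.png

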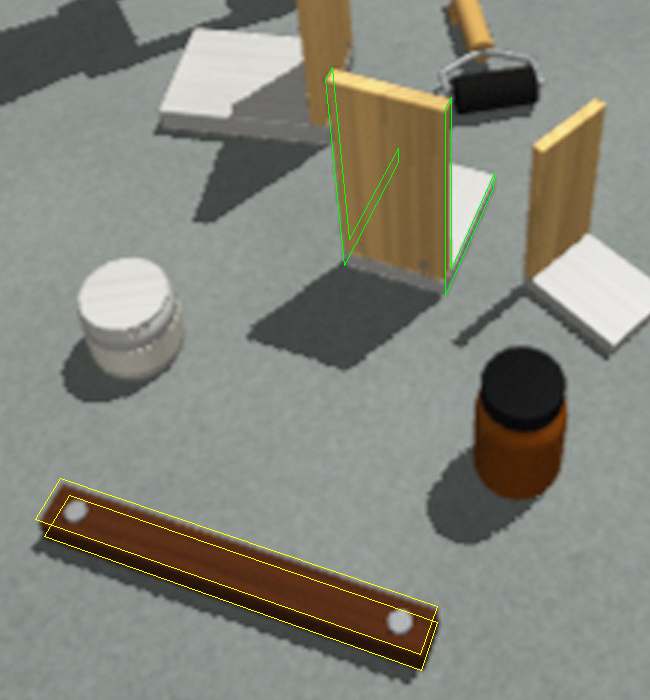

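The angle stands at (513, 66), yaw -79.8°, 236 mm from the bar and 14 mm off its middle. That matches the task's -260..-225 mm. Both overlays agree to about 3 mm. 

Plan:
1. Open the gripper with its jaws along the tipping direction. The front finger pushes the leg over.
2. The rear finger is already behind the foot's upper face and catches it just past balance, then lets it down.
3. Push on the foot's underside.

First I'll check reach, the arm's clearance past the tall look-alike, and where the tips really are when open.

```bash
cat >> h.py <<'E'
A=np.array([512.9,65.5,-79.83]);B=np.array([546.3,-168.4,-78.44])
WID=114.; ZOFF=0.
def uv(th):
    a=np.radians(th);return np.array([np.sin(a),np.cos(a)]),np.array([-np.cos(a),np.sin(a)])
def corner(th): u,v=uv(th);return 18*u+12*v
def tip1(th,s): u,v=uv(th);return corner(th)+s*u-np.array([WID/2,0])   # centre between tips, (x,z) in angle plane
def tip2(th,t): u,v=uv(th);return corner(th)+t*v+np.array([WID/2,0])
def wpos(q,y=0): return W(A,[[q[0],y,q[1]+ZOFF]])[0]
E
cat h.py >/dev/null; python3 - <<'E'
from h import *
OR=lambda yaw:[180,0,yaw]
for yaw in(A[2],A[2]+180):
  for q in ([-72,300],tip1(0,150)+[-3,0],tip1(30,120),tip1(56,96),tip2(60,67),tip2(90,98)):
    j=solve_ik(wpos(q),OR(yaw));print(round(yaw),np.round(wpos(q)),None if j is None else np.round(j))
print("push",solve_ik(W(B,[[-300,10,150]])[0],OR(B[2]+90)),solve_ik(W(B,[[-200,10,12]])[0],OR(B[2]+90)))
# big look-alike leg corner: base & top
for uvp,z in(((247,287),200),((247,287),260),((247,287),290)): print(z,unproj("top",uvp,z), proj("scene",unproj("top",uvp,z)))
for uvp,z in(((192,308),260),((192,308),290)): print(z,unproj("top",uvp,z), proj("scene",unproj("top",uvp,z)))
import station;print([n for n in dir(station) if "grasp" in n.lower()], getattr(station,"grasp_offset",None))
E
```

```text
-80 [500. 136. 300.] [  7.  -4. 102.  -0.  81.  87.]
-80 [500. 136. 168.] [  7.   3. 110.  -0.  67.  87.]
-80 [513.  64. 126.] [ -1.   6. 112.  -0.  62.  79.]
-80 [518.  35.  74.] [ -4.  11. 113.  -0.  56.  76.]
-80 [519.  33.  77.] [ -4.  11. 113.  -0.  56.  76.]
-80 [526.  -8. 110.] [ -9.   9. 111.  -0.  60.  71.]
100 [500. 136. 300.] [  7.  -4. 102.   0.  81. -93.]
100 [500. 136. 168.] [  7.   3. 110.  -0.  67. -93.]
100 [513.  64. 126.] [  -1.    6.  112.   -0.   62. -101.]
100 [518.  35.  74.] [  -4.   11.  113.   -0.   56. -104.]
100 [519.  33.  77.] [  -4.   11.  113.   -0.   56. -104.]
100 [526.  -8. 110.] [  -9.    9.  111.    0.   60. -109.]
push [ 6.56239811e+00  3.67118156e+00  1.11583181e+02 -2.54444375e-14
  6.47456375e+01 -4.99760189e+00] [-4.50645924e+00  1.68953195e+01  1.14188937e+02 -2.54444375e-14
  4.89157433e+01 -1.60664592e+01]
200 [380.65913405 156.37868558 200.        ] [[232.21857914 145.08552834]]
260 [382.41206675 151.6831205  260.        ] [[228.98530169 123.62764308]]
290 [383.2885331  149.33533796 290.        ] [[227.22991855 111.97791287]]
260 [344.0045141  253.50619018 260.        ] [[241.23274505  96.21391136]]
290 [346.23815022 247.56038635 290.        ] [[239.53414239  85.71331731]]
['grasp_offset'] 18.700000000000003
```

```bash
python3 - <<'E'
from h import *
o=get_obs();print(o["t"])
p=o["tcp_pos"];move_l([p[0],p[1],320],speed=250)
print(get_obs()["t"])
grip(85,80)
goto([530,-60,320],[180,0,A[2]]);print(get_obs()["t"])
move_l([530,-60,25],speed=250);f0=get_obs()["wrist_force"];print(get_obs()["t"],f0)
for z in range(20,-16,-2):
    move_l([530,-60,z],speed=20);o=get_obs();df=(o["wrist_force"]-f0)[2]
    print(z,round(o["tcp_pos"][2],1),round(df,1),round(o["t"],2))
    if df>4:break
shot("touch");print(o["grip_width"])
move_l([530,-60,60],speed=200)
E
```

```text
0.75
1.2583
3.8667
5.2 [ 0.82435658 -0.23206977  1.1357646 ]
20 20.2 -1.0 5.6
18 17.8 -0.4 5.85
16 15.8 -0.7 6.1
14 13.8 -0.8 6.35
12 11.8 -2.1 6.6
10 9.8 -2.4 6.85
8 7.8 -0.8 7.1
6 5.8 -1.0 7.35
4 3.8 -1.7 7.6
2 1.8 -1.0 7.85
0 -0.2 -0.5 8.1
-2 -2.2 -0.7 8.35
-4 -4.2 -0.4 8.6
-6 -6.2 -1.0 8.85
-8 -8.2 -1.0 9.1
-10 -10.2 -1.3 9.35
-12 -12.2 -1.9 9.6
-14 -13.0 5.6 9.85
85.11725108327352
```

Opened fully, the tips sit 13 mm behind the TCP (bench contact at TCP z -13), so ZOFF = -13. I'll check the finger span in the picture.

```bash
sed -i 's/ZOFF=0\./ZOFF=-13./' h.py; python3 - <<'E'
from h import *
im=cv2.imread("pics/scene_touch.png")
im=cv2.resize(im,None,fx=3,fy=3,interpolation=cv2.INTER_CUBIC)
a=np.radians(A[2]);d=np.array([np.cos(a),np.sin(a)])
for k in(-57,57):
  for z in (0,40):
    q=proj("scene",[530+d[0]*k,-60+d[1]*k,z])[0];cv2.circle(im,tuple(((q+.5)*3).astype(int)),4,(0,255,0),-1);print(q)
cv2.imwrite("pics/touch_c.png",im[450:1050,400:1200])
E
```

```text
[250.4055362  276.43428359]
[249.29921078 265.84068785]
[228.08107127 321.68776811]
[226.04199688 311.74767054]
```

View pics/touch_c.png

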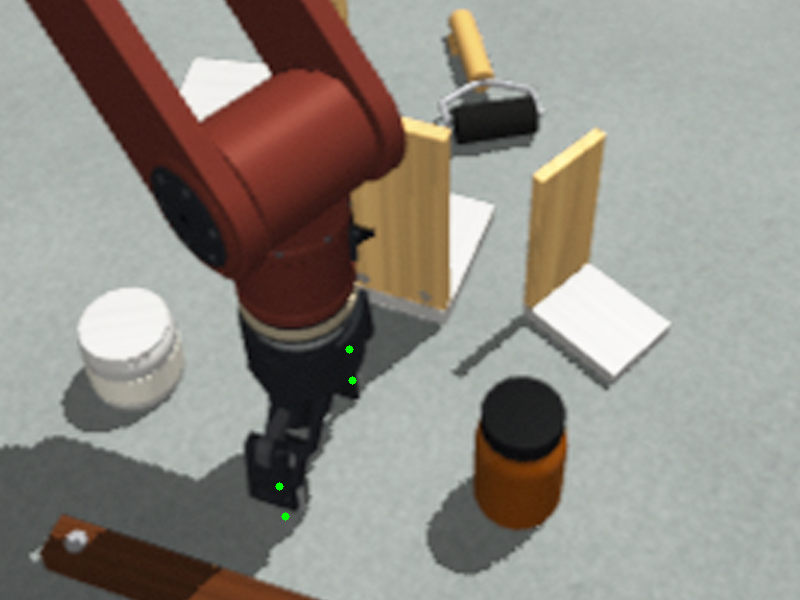

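```bash
cat >> h.py <<'E'
def fx(o,f0):
    a=np.radians(A[2]);f=o["wrist_force"]-f0;return round(float(f[:2]@[np.cos(a),np.sin(a)]),1),round(float(f[2]),1)
sp=lambda th:150-53*th/56
E
python3 - <<'E'
from h import *
OR=[180,0,A[2]]
move_l([530,-60,320],speed=300)
q=tip1(0,150)-[10,0]
p=wpos(q);move_l([p[0],p[1],320],speed=250);move_l(p,speed=200)
o=get_obs();f0=o["wrist_force"];print(o["t"],o["tcp_pos"],f0)
np.save("f0.npy",f0)
for th in(-3,-1,0,1,2,4,7,10,13,16,20):
    move_l(wpos(tip1(th,sp(max(th,0)))),speed=40);o=get_obs();print(th,fx(o,f0),round(o["t"],2))
shot("th20")
E
python3 -c "
import cv2,numpy as np
a=cv2.imread('pics/scene_th20.png');b=cv2.imread('pics/top_th20.png')
f=lambda i,x,y:cv2.resize(i[y:y+150,x:x+200],None,fx=4,fy=4,interpolation=cv2.INTER_CUBIC)
cv2.imwrite('pics/th20s.png',f(a,170,130));cv2.imwrite('pics/th20t.png',f(b,200,160))"
```

```text
13.4333 [500.16867439 143.04551658 156.31758958] [ 0.69935336  0.00482344 -0.16788454]
-3 (0.9, -0.3) 13.68
-1 (-0.6, 0.2) 13.98
0 (-0.1, -0.1) 14.23
1 (-1.4, -0.7) 14.48
2 (-1.4, -0.3) 14.73
4 (-1.8, 0.4) 15.03
7 (-1.2, -0.0) 15.4
10 (-1.7, 5.6) 15.77
13 (-0.3, 9.2) 16.13
16 (2.6, 12.2) 16.49
20 (-1.2, 2.4) 16.92
```

View pics/th20s.png

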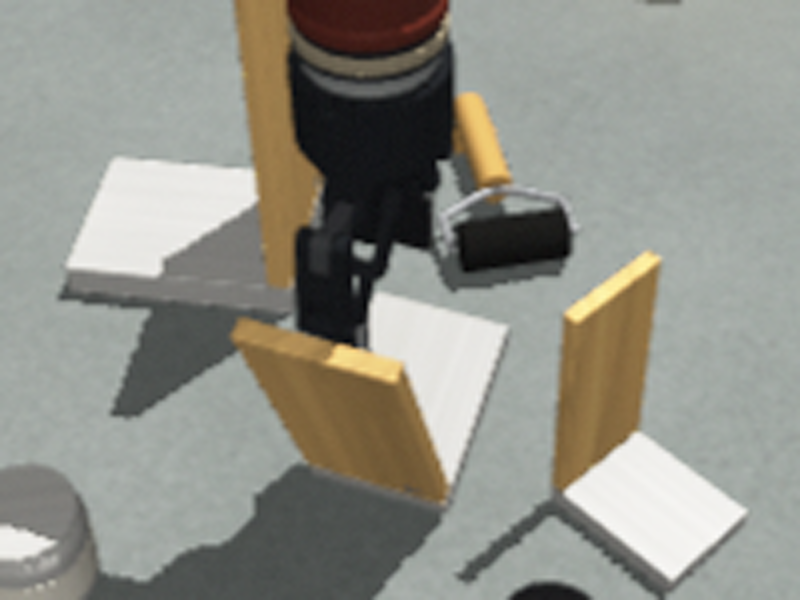

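View pics/th20t.png

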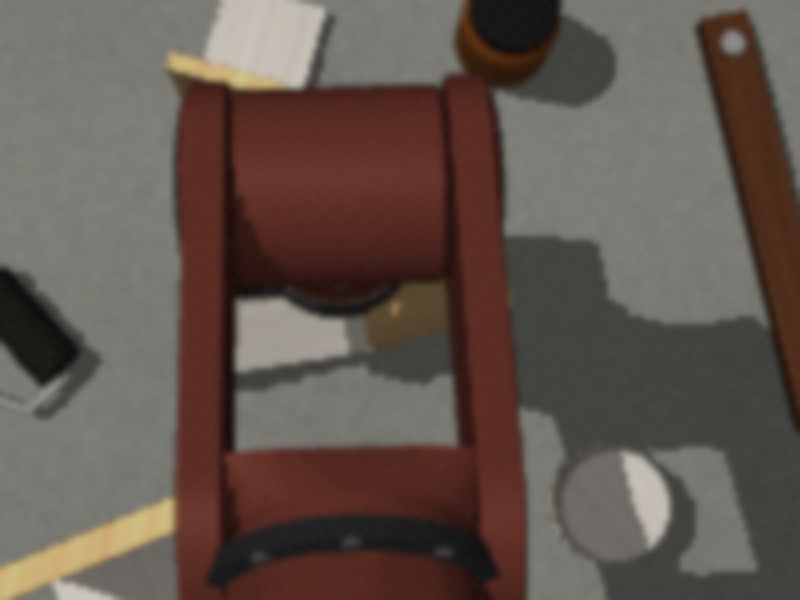

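```bash
cat >> h.py <<'E'
def tilted(p,P): # p=x,y,yaw,theta ; P angle coords
    P=np.atleast_2d(P).astype(float);u,v=uv(p[3]);q=P[:,2:3]*u+(-P[:,0:1])*v
    return W(p,np.c_[q[:,0],P[:,1],q[:,1]])
def fit4(P,px,p0,n="scene"):
    f=lambda p:np.r_[(proj(n,tilted(p,P))-px).ravel(), (p[2]-A[2])/2,0]
    r=least_squares(f,p0,loss="soft_l1");return r.x,np.round(r.fun[:-2].reshape(-1,2),1)
E
python3 - <<'E'
from h import *
px=(np.array([(233,342),(400,384),(245,320),(407,364),(442,506),(508,327),(312,470)])+.5)/4-.5+[170,130]
P=[[0,-42,200],[0,42,200],[-12,-42,200],[-12,42,200],[0,42,0],[-115,42,18],[0,-42,0]]
p,r=fit4(P,px,[*A,20]);print(p);print(r.tolist())
E
```

```text
[513.40570303  67.60537159 -79.07504494  20.62931258]
[[-0.2, -0.2], [-0.2, 0.4], [-1.0, -0.4], [0.1, -0.4], [2.1, 1.3], [-0.2, -1.8], [0.6, 0.6]]
```

θ is measured at 20.6° against 20° commanded, and the pivot hasn't slipped. Continuing.

```bash
python3 - <<'E'
from h import *
f0=np.load("f0.npy")
for th in(23,26,29,32,35,38,41,44,47,50):
    move_l(wpos(tip1(th,sp(th))),speed=30);o=get_obs();print(th,fx(o,f0),round(o["t"],2))
    if max(map(abs,fx(o,f0)))>25:print("stop");break
shot("th50")
a=cv2.imread('pics/scene_th50.png');cv2.imwrite('pics/th50s.png',cv2.resize(a[130:280,170:370],None,fx=4,fy=4,interpolation=cv2.INTER_CUBIC))
E
```

```text
23 (-1.2, 0.3) 17.43
26 (-1.6, -0.3) 17.85
29 (-1.5, -0.3) 18.26
32 (-1.7, -0.1) 18.66
35 (-0.5, 0.1) 19.06
38 (-1.4, 0.2) 19.45
41 (-0.5, 0.4) 19.84
44 (-0.2, -0.2) 20.23
47 (-0.2, -0.0) 20.61
50 (-0.6, 0.3) 20.98
```

View pics/th50s.png

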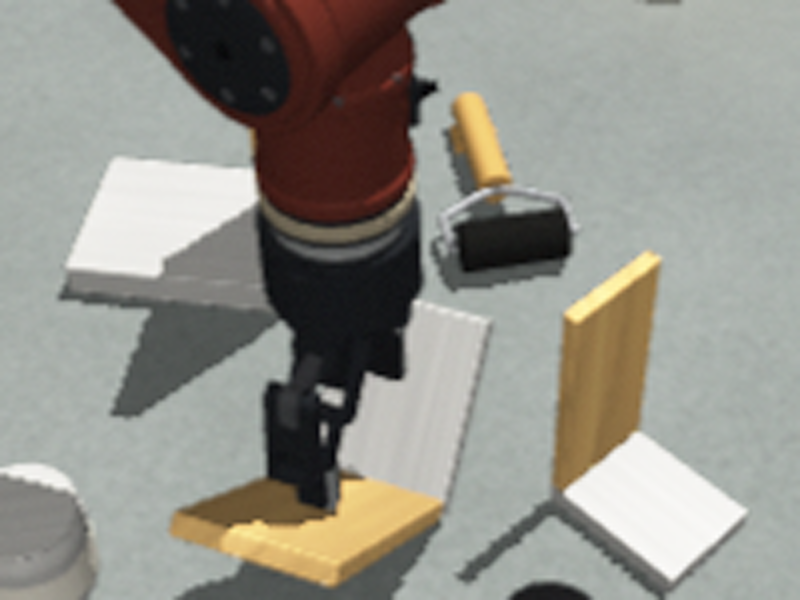

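```bash
python3 - <<'E'
from h import *
px=(np.array([(172,518),(335,568),(175,536),(330,586),(490,322),(443,505)])+.5)/4-.5+[170,130]
P=[[-12,-42,200],[-12,42,200],[0,-42,200],[0,42,200],[-115,42,18],[-12,42,18]]
for t0 in (50,60):
  p,r=fit4(P,px,[*A,t0]);print(p);print(r.tolist())
E
```

```text
[514.52017079  64.01676711 -80.36122884  47.64156097]
[[-0.3, -1.4], [0.8, -0.4], [-2.5, 0.3], [0.5, 1.5], [-0.3, 0.5], [0.5, -0.6]]
[514.52017081  64.01676652 -80.36122869  47.64156078]
[[-0.3, -1.4], [0.8, -0.4], [-2.5, 0.3], [0.5, 1.5], [-0.3, 0.5], [0.5, -0.6]]
```

```bash
python3 - <<'E'
from h import *
f0=np.load("f0.npy")
for th,s in((52,100.5),(54,99),(56,98),(57.5,99),(59,100.5)):
    move_l(wpos(tip1(th,s)),speed=20);o=get_obs();print(th,fx(o,f0),round(o["t"],2))
for th,t in ((60.5,62),(62,64),(64,67)):
    move_l(wpos(tip2(th,t)),speed=20);o=get_obs();print(th,fx(o,f0),round(o["t"],2))
shot("th64")
a=cv2.imread('pics/scene_th64.png');cv2.imwrite('pics/th64s.png',cv2.resize(a[130:280,170:370],None,fx=4,fy=4,interpolation=cv2.INTER_CUBIC))
E
```

```text
52 (0.5, 0.8) 21.46
54 (-0.0, 0.4) 21.82
56 (-0.9, 0.7) 22.18
57.5 (0.8, 0.1) 22.49
59 (0.4, 0.4) 22.82
60.5 (0.2, 0.7) 23.11
62 (0.7, 1.6) 23.38
64 (0.4, 1.1) 23.72
```

View pics/th64s.png

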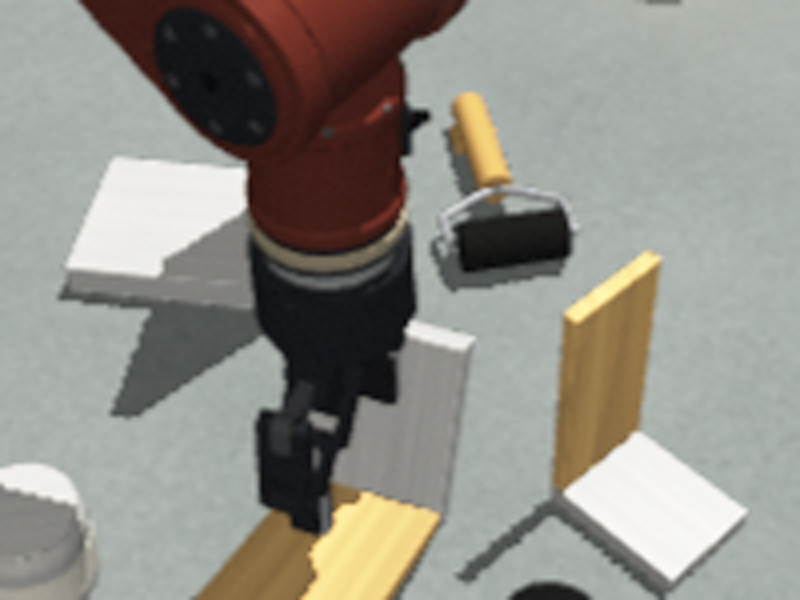

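It's past balance and resting on the rear finger. Easing it down in small steps.

```bash
python3 - <<'E'
from h import *
f0=np.load("f0.npy")
for th in range(66,83,2):
    t=67+(th-64)*30/22
    move_l(wpos(tip2(th,min(t,96))),speed=20);o=get_obs();print(th,fx(o,f0),round(o["t"],2))
shot("th82")
a=cv2.imread('pics/scene_th82.png');cv2.imwrite('pics/th82s.png',cv2.resize(a[150:300,150:350],None,fx=4,fy=4,interpolation=cv2.INTER_CUBIC))
E
```

```text
66 (0.1, 1.4) 24.14
68 (0.3, 1.0) 24.47
70 (1.0, 0.4) 24.8
72 (1.0, 2.0) 25.13
74 (0.5, 1.3) 25.48
76 (1.3, 1.2) 25.82
78 (1.8, 0.5) 26.17
80 (0.5, 1.1) 26.52
82 (1.3, 0.9) 26.88
```

View pics/th82s.png

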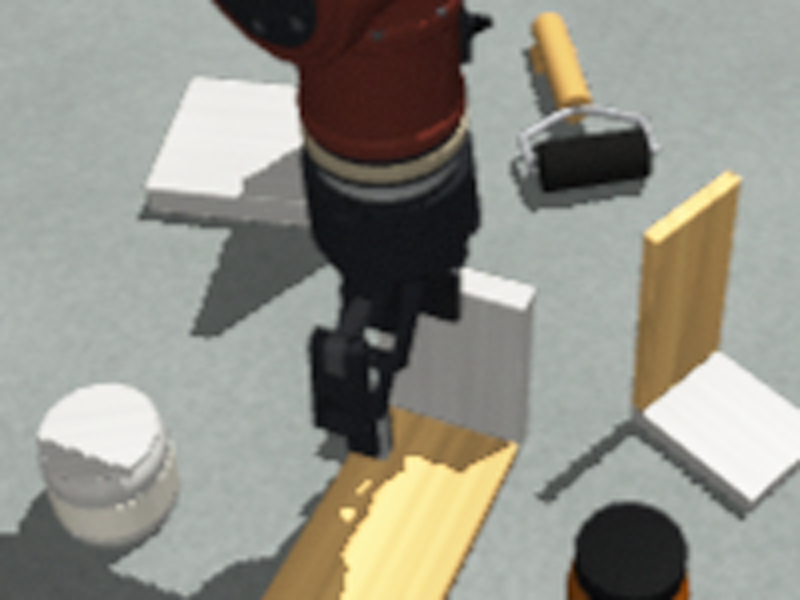

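```bash
python3 - <<'E'
from h import *
f0=np.load("f0.npy")
for th in np.arange(83,97,1.):
    t=min(67+(th-64)*30/22,95)
    move_l(wpos(tip2(th,t)),speed=15);o=get_obs();print(th,fx(o,f0),round(o["t"],2))
shot("th95")
p=o["tcp_pos"];move_l([p[0],p[1],230],speed=200);print(get_obs()["t"])
# retreat behind, over the foot, towards +y
q=W(B,[[-330,14,230]])[0];print(q)
goto(q,[180,0,B[2]+90]);shot("down");print(get_obs()["t"])
a=cv2.imread('pics/scene_down.png');cv2.imwrite('pics/downs.png',cv2.resize(a[150:400,100:380],None,fx=2.4,fy=2.4,interpolation=cv2.INTER_CUBIC))
a=cv2.imread('pics/top_down.png');cv2.imwrite('pics/downt.png',cv2.resize(a[140:310,220:430],None,fx=3.5,fy=3.5,interpolation=cv2.INTER_CUBIC))
E
```

```text
83.0 (0.7, 1.5) 27.27
84.0 (0.3, 0.7) 27.56
85.0 (0.7, -0.2) 27.83
86.0 (2.1, 0.3) 28.11
87.0 (1.3, 0.6) 28.38
88.0 (0.8, -0.1) 28.66
89.0 (-0.2, 0.9) 28.93
90.0 (0.4, 0.4) 29.21
91.0 (-0.5, -0.1) 29.48
92.0 (-0.2, -0.2) 29.76
93.0 (-0.3, 0.3) 30.03
94.0 (-0.2, 0.5) 30.31
95.0 (-0.8, 0.3) 30.58
96.0 (-0.6, 0.1) 30.86
31.8
[493.88599557 157.71159461 230.        ]
33.05
```

View pics/downs.png

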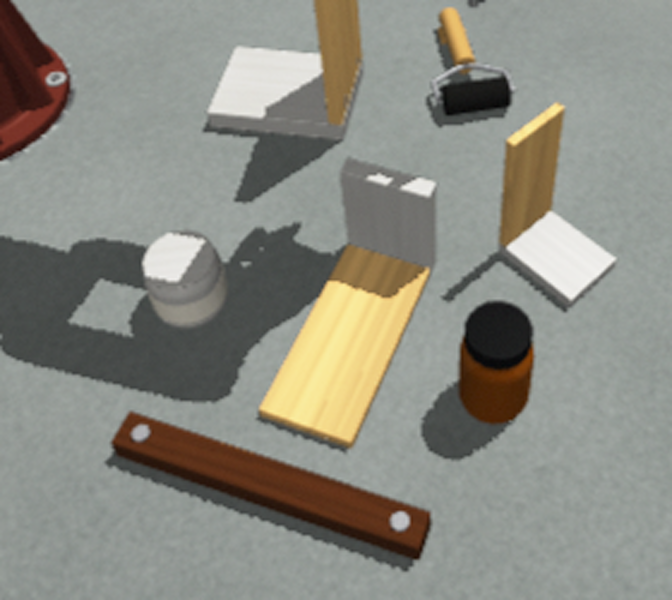

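View pics/downt.png

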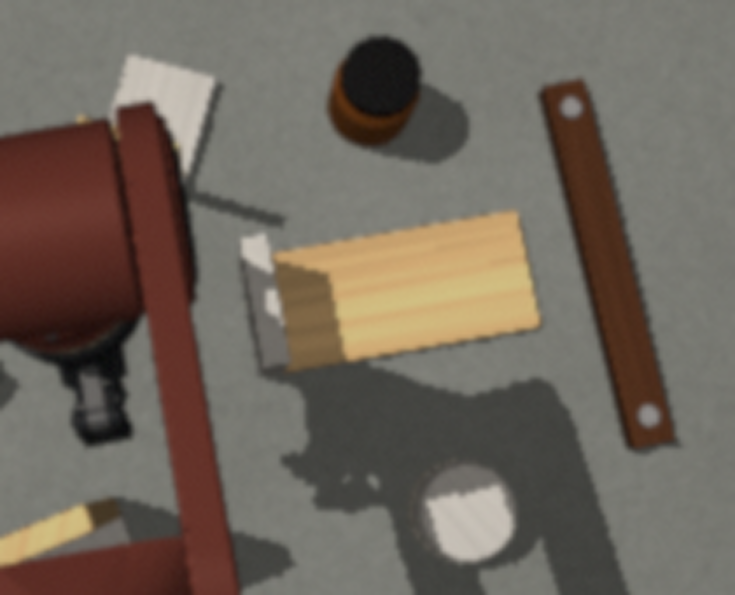

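It lies flat, with its end about 36 mm short of the bar. I'll fit it in plan, then push with two fingers at a height that keeps the gripper body above the 115 mm foot.

```bash
cat >> h.py <<'E'
def inB(xy):
    a=np.radians(B[2]);d=np.array(xy)[:2]-B[:2];return d@[np.cos(a),np.sin(a)],d@[-np.sin(a),np.cos(a)]
E
python3 - <<'E'
from h import *
T=(np.array([(517,210),(541,326),(275,253),(290,370)])+.5)/3.5-.5+[220,140]
w=np.array([unproj("top",x,12) for x in T])
for x in w: print(x,inB(x))
m=(w[0]+w[1])/2;n=(w[2]+w[3])/2;print("end",inB(m),"corner",inB(n),"yaw",np.degrees(np.arctan2(*(m-n)[1::-1]))-B[2], "yaw end",np.degrees(np.arctan2(*(w[0]-w[1])[1::-1]))-B[2]-90)
S=(np.array([(260,412),(352,443)])+.5)/2.4-.5+[100,150]
for x in S: print("scene",inB(unproj("scene",x,12)))
E
```

```text
[ 587.46533335 -124.12210744   12.        ] (np.float64(-35.130446967049764), np.float64(49.203334595584295))
[ 505.51546388 -138.40188838   12.        ] (np.float64(-37.56258793454335), np.float64(-33.945796127567576))
[557.3340736   46.44868476  12.        ] (np.float64(-208.2794007810015), np.float64(53.86463898216264))
[475.14106028  36.63968439  12.        ] (np.float64(-215.14035884789612), np.float64(-28.626785911788865))
end (np.float64(-36.34651745079654), np.float64(7.628769234008385)) corner (np.float64(-211.7098798144488), np.float64(12.618926535186883)) yaw -1.62997454491655 yaw end -1.6754437427137248
scene (np.float64(-34.99827591413586), np.float64(-29.838866049234543))
scene (np.float64(-34.49687430255256), np.float64(52.203534967630375))
```

```bash
python3 - <<'E'
from h import *
grip(45,80)
P=lambda x,z=48:W(B,[[x,11,z]])[0]
move_l(P(-275,230),speed=200);move_l(P(-275),speed=200)
o=get_obs();f0=o["wrist_force"];a=np.radians(B[2]);d=[np.cos(a),np.sin(a)];print(o["t"])
move_l(P(-252),speed=60)
x=-252
while x<-203:
    x+=3 if x<-220 else 1
    move_l(P(x),speed=20 if x<-220 else 10);o=get_obs();f=float((o["wrist_force"]-f0)[:2]@d);print(x,round(f,1),round(o["t"],2))
    if f<-7:break
shot("pushed")
for n,(X,Y,w,h) in {"scene":(100,170,280,210),"top":(220,140,210,170)}.items():
    a=cv2.imread(f'pics/{n}_pushed.png');cv2.imwrite(f'pics/pushed_{n}.png',cv2.resize(a[Y:Y+h,X:X+w],None,fx=2.8,fy=2.8,interpolation=cv2.INTER_CUBIC))
E
```

```text
35.0083
-249 -2.7 35.84
-246 -2.2 36.14
-243 -1.8 36.44
-240 0.0 36.74
-237 -0.6 37.04
-234 -1.0 37.34
-231 -0.2 37.64
-228 -1.3 37.94
-225 -2.0 38.24
-222 -1.6 38.54
-219 -2.8 38.99
-218 -2.1 39.24
-217 -2.3 39.49
-216 -2.3 39.74
-215 -6.5 39.99
-214 -10.2 40.24
```

View pics/pushed_scene.png

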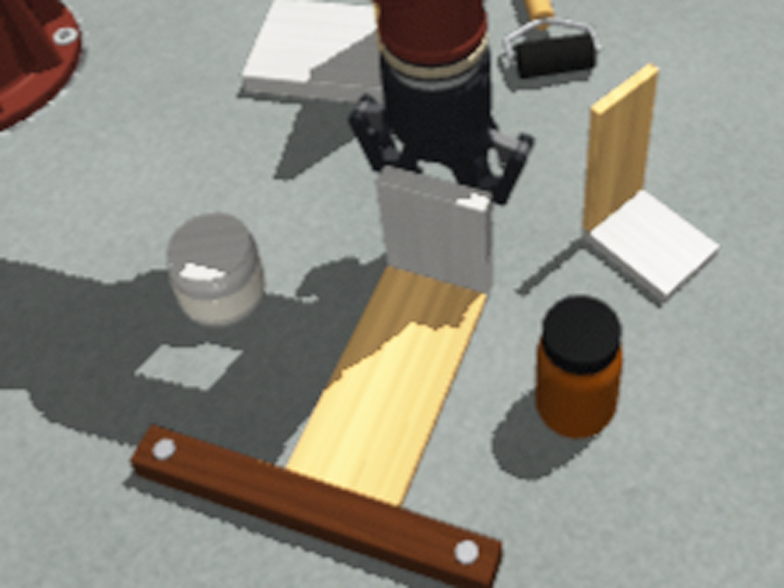

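View pics/pushed_top.png

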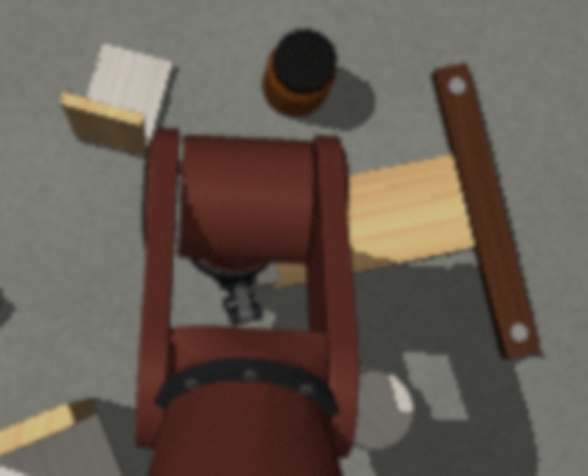

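The end is against the bar: the force rose to 10 N, and no gap shows at scene px (202–244, 338–350). Backing off and rechecking.

```bash
python3 - <<'E'
from h import *
P=lambda x,z=48:W(B,[[x,11,z]])[0]
move_l(P(-225),speed=15);move_l(P(-275),speed=100);move_l(P(-300,280),speed=200)
goto([275,400,320],[180,0,60]);shot("final");print(get_obs()["t"])
for k in("ink_tin","jar","brayer"):
    d=spot_in(k,"top");print(k,[np.round(x["extent"]) for x in d[:1]])
for n,(X,Y,w,h,f) in {"scene":(140,220,200,150,4),"top":(260,150,170,130,4.5)}.items():
    a=cv2.imread(f'pics/{n}_final.png');cv2.imwrite(f'pics/final_{n}.png',cv2.resize(a[Y:Y+h,X:X+w],None,fx=f,fy=f,interpolation=cv2.INTER_CUBIC))
E
```

```text
44.6167
ink_tin []
jar [array([347., 221.,  85.,  47.])]
brayer [array([189., 255.,  60.,  52.])]
```

View pics/final_scene.png

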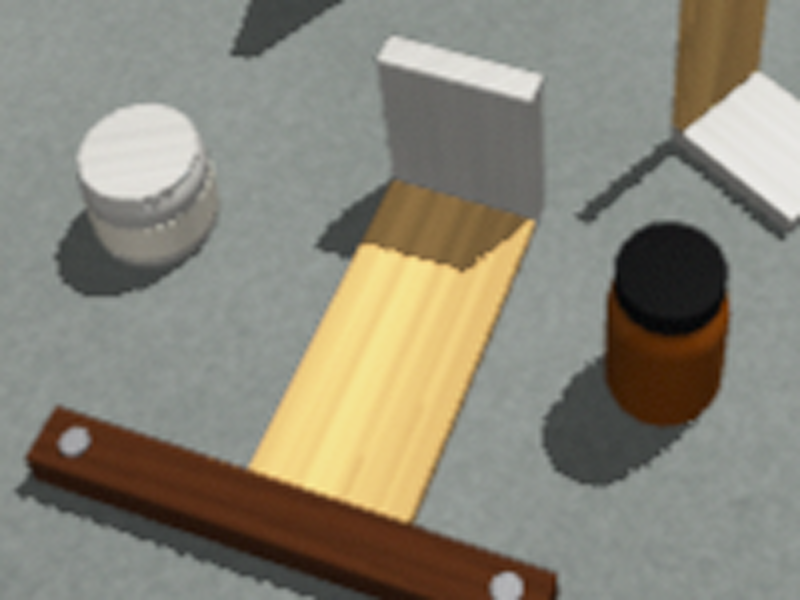

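View pics/final_top.png

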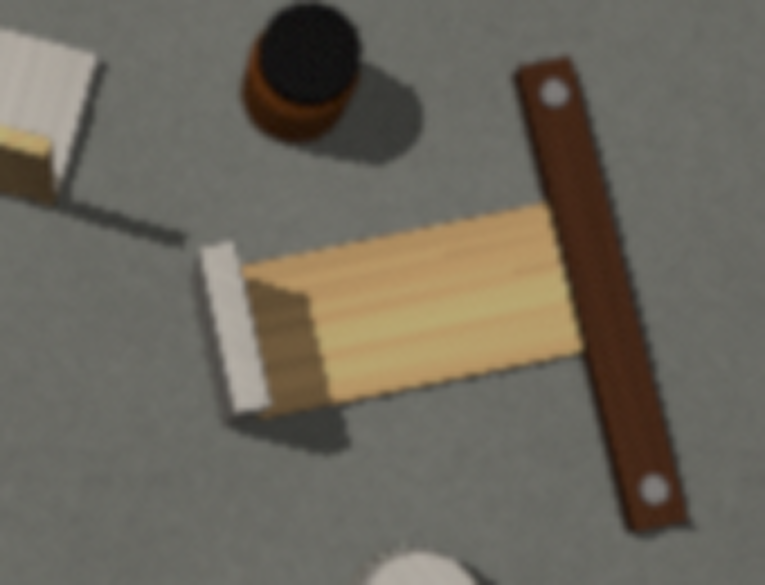

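The end sits flush and square in both views. The tin and jar are where they were: tin at scene px (177,266), jar at (307,300).

```bash
python3 - <<'E'
from station import *
wait(0.3); print(get_obs()["t"]); print(sign_off())
E
```

```text
45.0667
the job is handed in; nothing more can be done
None
```

The middle-sized angle now lies flat on its long leg with the leg end against the stop bar, and I handed the job in at 45 s of the 69 s allowed. No verdict came back.

**What I did:** With the gripper open, the front finger pushed the leg over. The rear finger caught the foot just past balance and eased it down in small steps. Two fingers on the foot's underside then pushed it about 36 mm, until the force rose to about 10 N at the bar. I backed off, and the robot is clear of everything.

**Last checks:**
- **Angle:** both final pictures show the leg end flush and square against the bar, about 10 mm from its middle, with the foot upright. I judged this by eye and did not refit the pose after the push.
- **Bystanders:** the tin and jar stand at their original pixels in the scene picture. The network puts the roller within about a pixel of its first position.

**What disagreed or is unconfirmed:**
- **Final network calls:** they missed the tin and gave a wrong box for the jar, so for those two I relied on the pictures.
- **Upward force:** it reached about 12 N for a moment early in the tip, at 10–16°. Possibly the finger caught on the leg's top edge. It passed, and the tilt and tipping edge measured right after were as planned.
- **Turning speed:** I did not measure it directly. The forces stayed small and steady as it came down.

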